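Load the lead-free solder reel in the bench rack

ROBOT

A 6-joint arm with a two-finger parallel gripper is mounted at the origin on the work surface. World frame = base frame: x ahead of the robot, y to its left, z up, the work surface at z = 0. Lengths are in m, angles in rad, forces in N, time in s.
With the tool pointing down it reaches from about 0.25 to 0.725 m from the base axis. Payload 4 kg.
Tool frame: the origin (TCP) lies at the very end of the fingers, on their centre line; the grasp point (between the pads) lies bot.grasp_offset behind it (bot.grasp_offset is the distance from the TCP to the grasp point, in m); z points along the fingers, y is the direction in which the jaws open and shut (so a half turn about z gives the same grasp; the last joint's range is limited). The gripper opens to 85 mm and grips with 20 to 120 N. Pads are 22 mm wide; open, the fingers measure 114 mm over their backs; the gripper's body (76 mm by 85 mm) begins 54 mm behind the grasp point. The pads swing forward as they close: fully open they stand 13 mm farther back than shut.
Start: joints at [-1.307, 0.241, 0.005, 1.335, 0, 1.571], TCP at [0.13, -0.483, 0.231] pointing down, gripper open.
Joint ranges: [-2.72, 2.72], [-1.05, 1.87], [-1.09, 1.28], [-1.99, 2.15], [-1.42, 1.44], [-3.14, 3.14]. Speed limits (rad/s): [2.79, 2.79, 3.14, 3.14, 3.14, 3.14].

INTERFACE

Orientations are given as a unit quaternion [x, y, z, w].
In Python, from workcell import bot gives the robot as it stands. The module is installed in compiled form; this text tells all that it offers.
- The arm moves only by the shell command python3 -m jog 'ROWS' [OPENING]. ROWS is JSON, a list that holds one entry, the list of rows, each a list of 6 numbers: the shift along the tool's x, y, z in m, then the turn, a rotation vector about the tool's x, y, z in degrees. In form: [[[dx, dy, dz, wx, wy, wz], ...]]. A call has 1 to 12 rows; each row shifts and turns the pose as measured when the row begins, along the tool's axes as they then stand; what a row does not reach is not made up. A row lasts 1/8 s, in which the tool goes at most 62.5 mm and 10.7 degrees, less where a joint would pass 70% of its speed; a pose out of reach is approached as far as the arm can. A call is refused whole if a number of a shift passes 0.0625 or a number of a turn 10.7, either way. A call with a gripper value outside its range is refused whole. OPENING is the finger opening in m, from 0 to 0.0854, set as the call begins (- or left out, the last holds). The fingers move at their own pace and stop on an object; the grip force is fixed at half the most. Time passes only in rows, so rows that do not move let the fingers close. It gives the time, the measured TCP pose, the force and the opening at its end, in the units of the state.
- bot.get_obs(): the state, without advancing time (a new reading comes with each control period).
- bot.camera(name): name is "scene" or "top" or "wrist"; returns a dict with "pixels" (480x640x3 uint8, red, green, blue), "fx", "fy", "cx", "cy" (pixels), "rvec" (rotation vector, rad) and "tvec" (3), from world to camera coordinates, as OpenCV has them. Camera axes: x right, y down, z forward; pixel columns grow to the right and rows downward; lengths in m; the calibration is good to about 2 mm. A picture is of the moment at which its call begins. There is no depth.
- bot.job_done(): hands the job in, once; it reports no verdict.
The state is a dict: "clock": time; "joint_pos": joint angles; "joint_vel": joint speeds; "tau": joint torques, N m; "eef_pos": TCP position; "tool_rot": TCP orientation; "ft_force": force on the tool from outside, world axes, zero at the start; "ft_torque": the same for the moment, N m; "grip_width": finger opening in m.
Only numpy, scipy, OpenCV 4.12 (cv2) and the standard library are available. Lean on these libraries where they do the work, as an engineer would, in place of code of your own. Each camera call takes 0.05 s, during which the arm holds its last target. There are 200 camera calls.

TASK

Load the green lead-free solder reel at the top of the bench rack: with the fingertips push it steadily up its own sloping gutter, over the yellow spring catch to the stop roller, until the catch springs up behind it and the reel stays there by itself. Do not pick the reel up, flick it or let it run away back down, and leave the red reel and everything else on the bench where it is.

Things in the scene. Friction and masses are not known exactly. Their poses are not given: they have to be found in the camera images.
- reel_green: Full solder reel, green flanges and wrapper, to be loaded; lies on its rim across one of the rack's two gutters, at first resting on the low lip; rolls freely, glossy (friction 0.35). Flanges 66 mm dia., 56 mm over both; winding between them 60 mm dia. Origin: middle of the reel, 33 mm above the gutter floor; y axis = reel axis (x, z turn as it rolls). 0.35 to 0.75 kg
- reel_red: The same reel with red flanges and wrapper, resting on the low lip of the other gutter; stays there. Origin: middle of its axis
- gutter (a point): Frame on the floor of the white fixed two-lane reel rack (turned up to 0.5 rad). x runs uphill along the floors, 8 deg above level, low end nearer the robot; y to the left looking uphill, z square to the floor. Origin: floor surface midway between the lanes, 36 mm above the bench. Lane centres y = +38 and -38 mm, lanes 64 mm wide; cheeks and divider 16 mm above the floor (44 mm beyond x = 92 mm)
- lip (a point): Middle of the inner face of the low lip, at floor level: gutter x = -102 mm, y = 0. The lip spans both lanes, 3 mm thick, 14 mm high. A reel resting on it has its axis at gutter x = -75 mm
- stop (a point): Middle of the stop roller, a fixed steel bar of 12 mm dia. across both lanes: gutter x = 114 mm, y = 0, 33 mm above the floor. A reel touching it has its axis at gutter x = 75 mm; let go, it rolls back to about x = 68 mm onto its raised catch. Behind the bar (x = 125 mm) a bracket with two wire eyes reaches 95 mm above the floor
- catch_left (a joint): Yellow spring catch, left lane (y = +38 mm): flap 58 mm wide hinged in the floor at gutter x = 27 mm, rising uphill at 45 deg; free edge 14 mm above the floor at x = 40 mm. rad: 0 = up, 0.785 = folded flat. A reel rolling uphill folds it by its weight; it springs up (under 1 N) once the reel's axis is past about x = 70 mm and then holds it. Fingers 20 mm above the floor clear it
- catch_right (a joint): The same catch in the right lane (y = -38 mm); 0 = up, 0.785 = folded flat. Pushing the reel takes about 1 N along the gutter and 3 to 5 N onto a catch; the stop is rigid
- flux_bottle: White flux bottle with red cap, 38 mm in diameter, 85 mm tall, standing left of the rack; loose. Origin: centre of its foot
- capacitor: Dark blue can capacitor, 35 mm in diameter, 46 mm tall, standing right of the rack; loose. Origin: centre of its foot
- circuit_board: Green circuit board with two black heatsinks, 100 x 75 x 30 mm, on brass spacers; loose. Origin: centre of its underside at bench height
- tip_cleaner: Black pot of brass wool for soldering tips, 64 mm in diameter, 52 mm tall; loose. Origin: centre of its foot
- screwdriver: Orange screwdriver, 190 mm long, lying on the bench; loose. Its x axis runs along it
- multimeter: Yellow and black multimeter, 160 x 76 x 42 mm, lying on its back; loose. Origin: centre of its underside
There are look-alikes about, which are no part of the job. What is meant by the reel_green is not blue or purple, and is the larger of those in its own colour.

How it is judged:
By the outcome, as a careful person would: the job done as asked, in the order asked, and still so for the second after the job is handed in, with the robot touching nothing.
It also fails if it takes over 40 s, if anything falls off the work surface, if the arm or the gripper's body presses on something with over 40 N, if the wrist force passes 120 N, or if a joint passes its speed limit or range.

## Working session

There is one attempt and no reset: what is moved stays moved. The work goes in short steps, Python scripts to look and compute and a shell command to move; the robot and the scene stay as the last step left them, time stands still between calls to the robot, and variables do not carry over. Pictures are saved under pics/ and viewed, on a budget of 10 in all, crops included, one or two more only if the job needs it, and the job is handed in when it is done.

```bash
mkdir -p pics
cat > h.py <<'E'
import numpy as np,cv2
from workcell import bot
from scipy.spatial.transform import Rotation as R
def snap(name,fn,crop=None,s=1):
    c=bot.camera(name);im=c["pixels"][:,:,::-1]
    np.savez('pics/'+fn+'.npz',**{k:np.array(v) for k,v in c.items()})
    if crop: x0,y0,x1,y1=crop; im=im[y0:y1,x0:x1]
    im=cv2.resize(im,None,fx=s,fy=s,interpolation=cv2.INTER_CUBIC)
    cv2.imwrite('pics/'+fn+'.png',im);return c
def ray(c,u,v,z):
    M=R.from_rotvec(c["rvec"]).as_matrix();t=np.array(c["tvec"])
    o=-M.T@t;d=M.T@np.array([(u-c["cx"])/c["fx"],(v-c["cy"])/c["fy"],1])
    return o+d*(z-o[2])/d[2]
def proj(c,P):
    M=R.from_rotvec(c["rvec"]).as_matrix();p=np.atleast_2d(P)@M.T+np.array(c["tvec"])
    return np.c_[p[:,0]/p[:,2]*c["fx"]+c["cx"],p[:,1]/p[:,2]*c["fy"]+c["cy"]]
E
python3 - <<'E'
from h import *
snap("top","top1");snap("scene","scene1")
o=bot.get_obs();print({k:np.round(v,3) for k,v in o.items()},bot.grasp_offset)
E
```

```text
{'clock': np.float64(0.1), 'joint_pos': array([-1.307,  0.241,  0.004,  1.335, -0.   ,  1.571]), 'joint_vel': array([-0.   , -0.002,  0.004,  0.001, -0.001, -0.   ]), 'tau': array([-1.0000e-03, -3.7314e+01,  2.5301e+01,  1.1000e-02,  0.0000e+00,
       -0.0000e+00]), 'eef_pos': array([ 0.13 , -0.482,  0.23 ]), 'tool_rot': array([ 0.991,  0.132, -0.   , -0.001]), 'ft_force': array([ 0.261,  0.689, -0.361]), 'ft_torque': array([-0.022, -0.031,  0.002]), 'grip_width': np.float64(0.086)} 0.0187
```

View pics/top1.png

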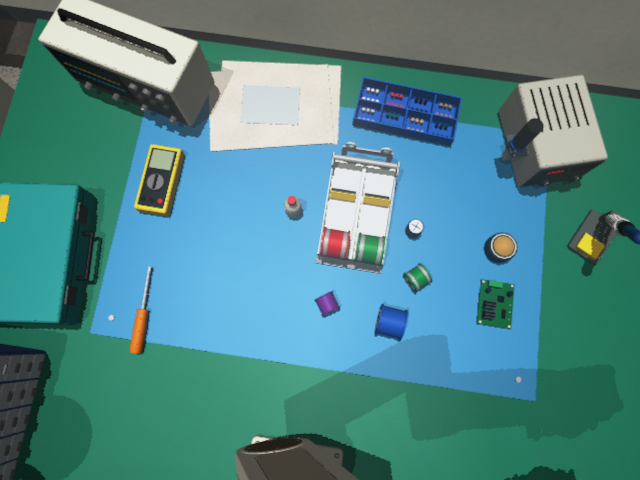

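View pics/scene1.png

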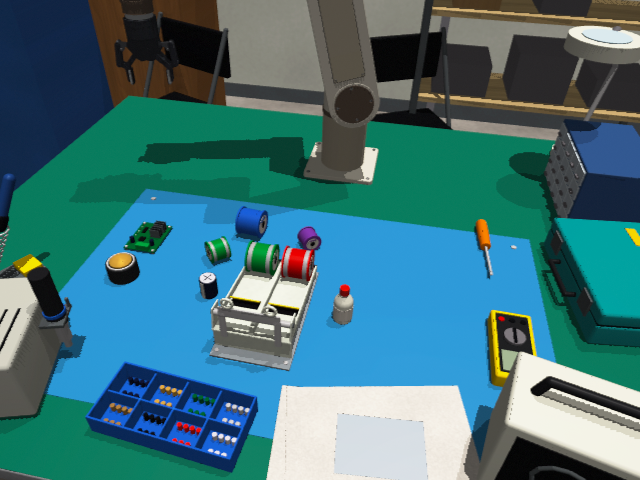

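The green candidates are the reel in the right lane at top (370,248) and a smaller loose one at (417,277). The one in the rack is larger and lies on the lip, so it fits. I'll confirm it in an enlarged crop.

Run:
```python
from h import *
c=snap("top","top2",(300,135,440,305),3.5)
print(c["rvec"],c["tvec"],c["fx"])
```

```text
[ 2.25148396 -1.94076627  0.21125456] [-0.06610538  0.51822825  1.00236976] 484.69508499631263
```

View pics/top2.png

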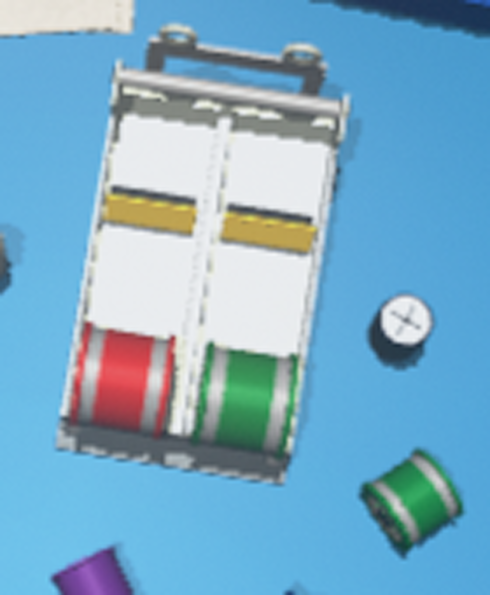

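The crop shows the large green reel in the right lane at crop (248,400), with catches at (150,213) and (268,231). The smaller green one is loose at (412,500). Next I fit the gutter frame.

```bash
cat >> h.py <<'E'
def gut(p):
    cy,sy=np.cos(p[2]),np.sin(p[2]);a=np.radians(8)
    G=np.array([[cy*np.cos(a),-sy,-cy*np.sin(a)],[sy*np.cos(a),cy,-sy*np.sin(a)],[np.sin(a),0,np.cos(a)]])
    return G,np.array([p[0],p[1],.036])
E
python3 - <<'E'
from h import *
from scipy.optimize import least_squares
c=dict(np.load('pics/top2.npz'))
g=np.array([[27,67,0],[27,9,0],[40,67,14],[40,9,14],[27,-9,0],[27,-67,0],[40,-9,14],[40,-67,14],[114,0,39]])/1e3
u=np.array([[104,219],[195,234],[108,196],[196,209],[221,237],[315,251],[225,211],[316,226],[232,88]])/3.5+[300,135]
f=lambda p:(proj(c,g@gut(p)[0].T+gut(p)[1])-u).ravel()
s=least_squares(f,[.5,0,0]);p=s.x;print(p,np.round(s.fun.reshape(-1,2),1))
G,o=gut(p)
for q in ([-75,-38,33],[68,-38,33],[-102,-38,0],[-75,38,33]):
    w=G@(np.array(q)/1e3)+o;print(q,w.round(4),((proj(c,w)-[300,135])*3.5).round())
E
```

```text
[ 0.59387851 -0.05745942 -0.00397915] [[ 0.3  0.1]
 [-0.3 -0.4]
 [-0.  -0. ]
 [ 0.6  0. ]
 [ 0.2 -0.1]
 [-1.1 -0.4]
 [ 0.3  0.6]
 [ 0.2  0.1]
 [-0.2  0.2]]
[-75, -38, 33] [ 0.5149 -0.0951  0.0582] [[248. 397.]]
[68, -38, 33] [ 0.6565 -0.0957  0.0781] [[280. 171.]]
[-102, -38, 0] [ 0.4927 -0.0951  0.0218] [[238. 441.]]
[-75, 38, 33] [ 0.5152 -0.0191  0.0582] [[126. 379.]]
```

```bash
python3 -m jog '[[[0,0,0,0,0,7.6],[0,0,0,0,0,7.6],[0.035,-0.043,0.005,0,0,0],[0.035,-0.043,0.005,0,0,0],[0.035,-0.043,0.005,0,0,0],[0.035,-0.043,0.005,0,0,0],[0.035,-0.043,0.005,0,0,0],[0.035,-0.043,0.005,0,0,0],[0.035,-0.043,0.005,0,0,0],[0.035,-0.043,0.005,0,0,0],[0.035,-0.043,0.005,0,0,0],[0,0,0,0,0,0]]]' 0
```

```text
clock: 1.65
eef_pos: [0.4589, -0.0876, 0.1821]
tool_rot: [1.0, -0.007, -0.0, -0.001]
ft_force: [-1.6, -0.3, -0.7]
grip_width: 0.0003
```

```bash
python3 -m jog '[[[-0.014,0.0075,0.02,0,0,-0.6],[0,0,0.04,0,0,0],[0,0,0.04,0,0,0],[0,0,0.02,0,0,0],[0,0,0.01,0,0,0],[0,0,0,0,0,0]]]'
python3 - <<'E'
from h import *
snap("scene","s2",(170,170,370,320),4)
c=snap("top","t3",(300,135,440,305),3.5)
E
```

```text
clock: 2.4
eef_pos: [0.4417, -0.0979, 0.0489]
tool_rot: [1.0, -0.003, -0.001, -0.0]
ft_force: [0.2, -0.3, -0.1]
grip_width: -0.0001
```

View pics/s2.png

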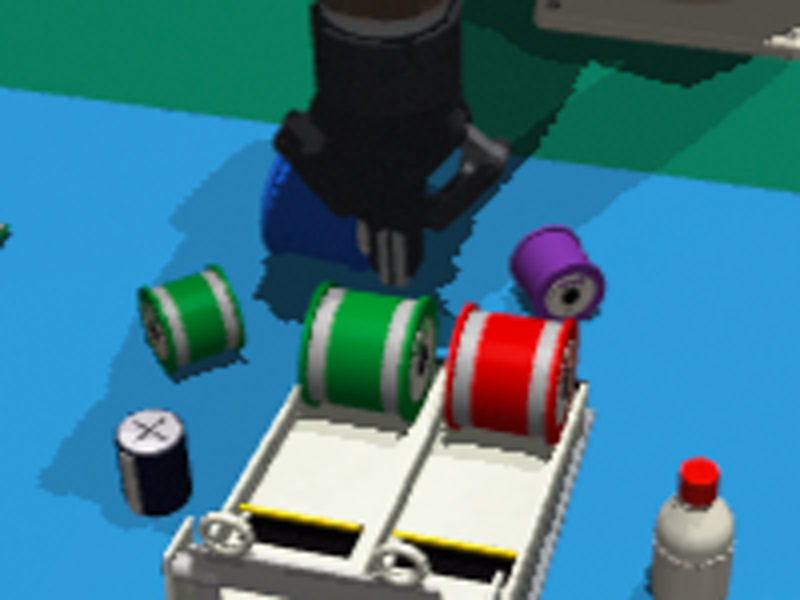

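View pics/t3.png

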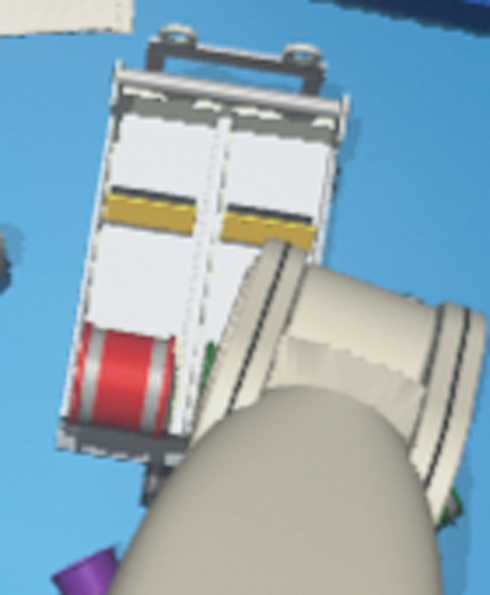

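The fingers (scene crop 392,260) are centred behind the green reel, with nothing touching. Moving in to contact and starting the push.

```bash
python3 -m jog '[[[0.012,-0.0025,0,0,0,0],[0.012,0,0,0,0,0],[0.004,0,0,0,0,0],[0.004,0,-0.0006,0,0,0],[0.005,0,-0.0007,0,0,0],[0.005,0,-0.0007,0,0,0],[0.005,0,-0.0007,0,0,0],[0.005,0,-0.0007,0,0,0]]]'
python3 - <<'E'
from h import *
snap("scene","s3",(170,170,370,320),4)
E
```

```text
clock: 3.5
eef_pos: [0.4984, -0.0958, 0.0556]
tool_rot: [1.0, -0.003, 0.001, 0.0]
ft_force: [-2.3, 0.4, 1.1]
grip_width: 0.0
```

View pics/s3.png

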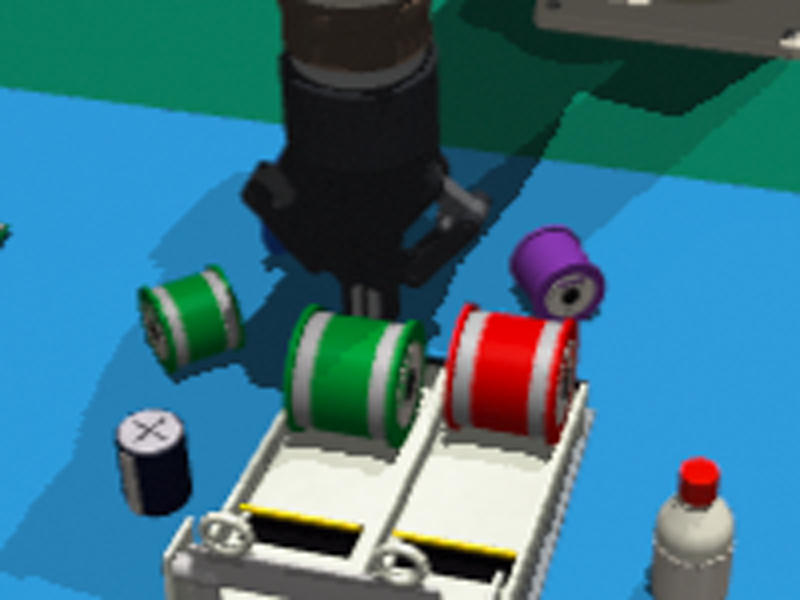

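The reel rolls up the right lane ahead of the fingers, now at crop (355,375), and it sits square. Red hasn't moved. Continuing.

```bash
python3 -m jog '[[[0.005,0,0.001,0,0,0],[0.005,0,0,0,0,0],[0.005,0,0,0,0,0],[0.005,0,-0.0005,0,0,0],[0.005,0,-0.0006,0,0,0],[0.005,0,-0.0006,0,0,0],[0.005,0,-0.0006,0,0,0],[0.005,0,-0.0006,0,0,0]]]'
```

```text
clock: 4.55
eef_pos: [0.5418, -0.0961, 0.0578]
tool_rot: [1.0, -0.003, 0.001, 0.0]
ft_force: [-1.6, 0.3, 1.0]
grip_width: -0.0001
```

```bash
python3 -m jog '[[[0.005,0,-0.0007,0,0,0],[0.005,0,-0.0007,0,0,0],[0.005,0,-0.0007,0,0,0],[0.005,0,-0.0007,0,0,0],[0.005,0,-0.0007,0,0,0],[0.005,0,-0.0007,0,0,0],[0.005,0,-0.0007,0,0,0],[0.005,0,-0.0007,0,0,0]]]'
python3 - <<'E'
from h import *
snap("scene","s4",(170,170,370,320),4)
E
```

```text
clock: 5.55
eef_pos: [0.5839, -0.0962, 0.0636]
tool_rot: [1.0, -0.003, 0.0, 0.0]
ft_force: [-2.3, -0.1, 1.0]
grip_width: 0.0004
```

View pics/s4.png

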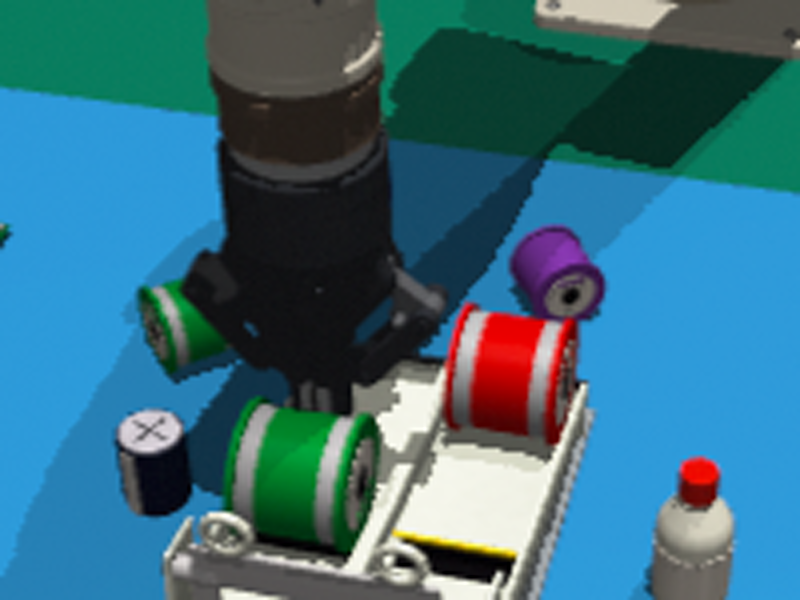

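The green reel is on the catch at crop (305,475), still square, with about 2 N. Continuing toward the stop more slowly.

```bash
python3 -m jog '[[[0.004,0,-0.0006,0,0,0],[0.004,0,-0.0006,0,0,0],[0.004,0,-0.0006,0,0,0],[0.004,0,-0.0006,0,0,0],[0.004,0,-0.0006,0,0,0],[0.004,0,-0.0006,0,0,0]]]'
```

```text
clock: 6.35
eef_pos: [0.6111, -0.0964, 0.0678]
tool_rot: [1.0, -0.003, 0.002, 0.0]
ft_force: [-2.0, -0.2, 1.0]
grip_width: 0.0002
```

```bash
python3 -m jog '[[[0.003,0,-0.0004,0,0,0],[0.003,0,-0.0004,0,0,0]]]'
```

```text
clock: 6.6
eef_pos: [0.6179, -0.0964, 0.0688]
tool_rot: [1.0, -0.003, 0.002, 0.0]
ft_force: [-1.8, -0.3, 1.1]
grip_width: 0.0004
```

```bash
python3 -m jog '[[[0.002,0,-0.0003,0,0,0],[0.002,0,-0.0003,0,0,0]]]'; python3 -m jog '[[[0.0015,0,0,0,0,0]]]'
```

```text
clock: 6.85
eef_pos: [0.6217, -0.0964, 0.0693]
tool_rot: [1.0, -0.003, 0.001, 0.0]
ft_force: [-1.9, -0.5, 0.9]
grip_width: -0.0001
clock: 6.98
eef_pos: [0.6232, -0.0964, 0.0693]
tool_rot: [1.0, -0.003, 0.001, 0.0]
ft_force: [-1.5, -0.6, 1.3]
grip_width: -0.0001
```

Run:
```python
from h import *
snap("scene","s5",(200,220,340,325),5.6)
```

```text
(no output)
```

View pics/s5.png

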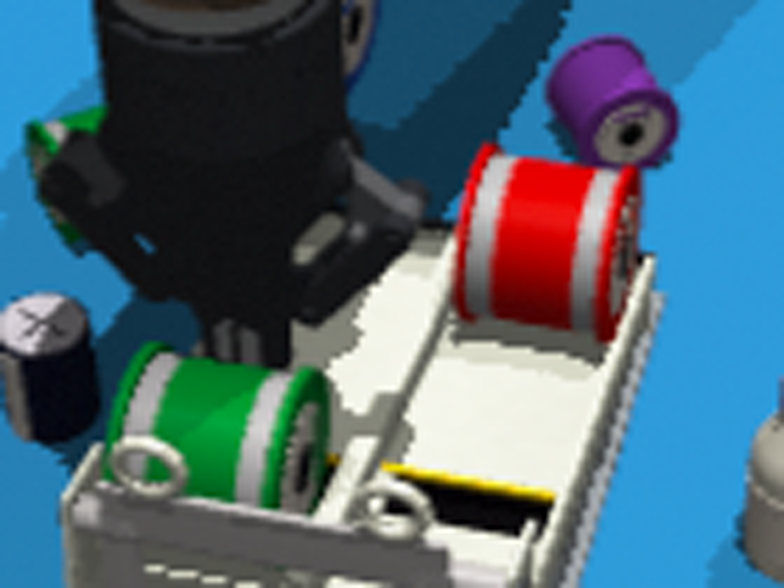

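The reel is nearly at the bar (crop 220,430). A yellow sliver at (335,460), level with the left catch's raised edge, suggests the right catch is up. I'll feel for the stop gently.

```bash
python3 -m jog '[[[0.001,0,0,0,0,0]]]';python3 -m jog '[[[0.001,0,0,0,0,0]]]'
```

```text
clock: 7.15
eef_pos: [0.6236, -0.0964, 0.0692]
tool_rot: [1.0, -0.003, 0.001, 0.0]
ft_force: [-5.5, 0.2, 3.9]
grip_width: -0.0003
clock: 7.28
eef_pos: [0.6236, -0.0964, 0.0691]
tool_rot: [1.0, -0.003, -0.0, 0.0]
ft_force: [-5.7, -0.1, 3.3]
grip_width: -0.0003
```

The stop is reached: the force rose to 5.6 N and the fingers no longer advance. Backing off slowly so the reel settles onto the catch.

```bash
python3 -m jog '[[[-0.002,0,0,0,0,0],[-0.002,0,0,0,0,0],[-0.002,0,0,0,0,0],[-0.002,0,0,0,0,0],[-0.002,0,0,0,0,0],[-0.002,0,0,0,0,0]]]'
python3 - <<'E'
from h import *
snap("scene","s6",(200,220,340,325),5.6)
E
```

```text
clock: 8.02
eef_pos: [0.6137, -0.0964, 0.0693]
tool_rot: [1.0, -0.003, 0.002, 0.0]
ft_force: [0.3, -0.7, 0.3]
grip_width: -0.0004
```

View pics/s6.png

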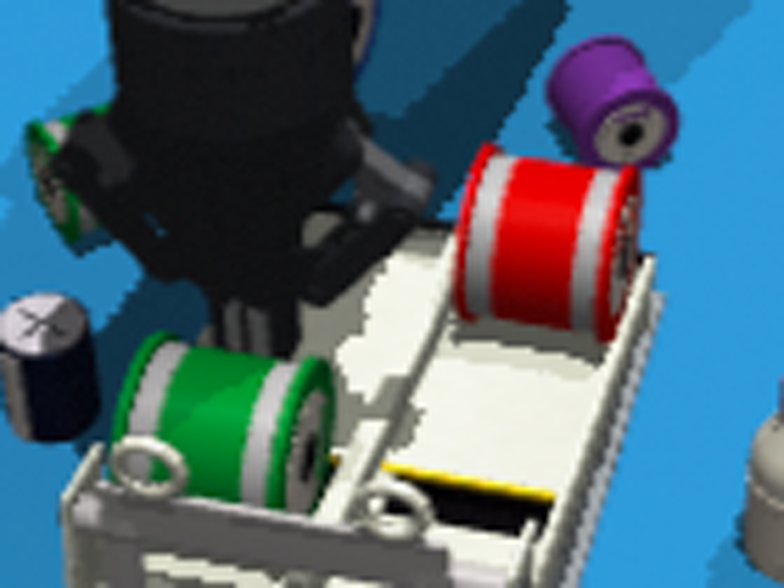

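The reel rolled back a little and rests on the raised catch with no force on the fingers. Withdrawing and checking from above.

```bash
python3 -m jog '[[[-0.005,0,0,0,0,0],[-0.01,0,0,0,0,0],[-0.01,0,-0.002,0,0,0],[-0.01,0,-0.02,0,0,0],[0,0,-0.04,0,0,0],[0,0,-0.05,0,0,0],[-0.03,0.04,-0.05,0,0,0],[-0.05,0.06,0,0,0,0],[-0.05,0.06,0,0,0,0],[-0.04,0.06,0,0,0,0],[0,0.04,0,0,0,0],[0,0,0,0,0,0]]]'
python3 - <<'E'
from h import *
c=snap("top","t7",(280,125,440,305),3.3)
p=[ 0.59387851,-0.05745942,-0.00397915];G,o=gut(p)
for q in ([68,-38,33],[75,-38,33],[40,-38,14]):
    print(q,((proj(c,G@(np.array(q)/1e3)+o)-[280,125])*3.3).round())
a=np.load('pics/top1.npz')["pixels"].astype(int);d=np.abs(a-c["pixels"]).max(2)>60
d[350:]=0
n,l,s,ce=cv2.connectedComponentsWithStats(d.astype(np.uint8));print(s[1:][s[1:,4]>25])
E
```

```text
clock: 9.57
eef_pos: [0.424, -0.3233, 0.2304]
tool_rot: [1.0, -0.002, 0.003, 0.002]
ft_force: [0.3, 0.9, -1.1]
grip_width: -0.0
[68, -38, 33] [[330. 194.]]
[75, -38, 33] [[332. 184.]]
[40, -38, 14] [[322. 240.]]
[[  365   168    30    34   610]
 [  448   206   192   144 11548]
 [  354   232    32    32   690]
 [  577   233    27    22   339]
 [  550   253    15    15    63]
 [  581   260    14    17   143]
 [  355   266    25     6    50]
 [  485   282    13    11    42]
 [  548   283    15    16   159]]
```

View pics/t7.png

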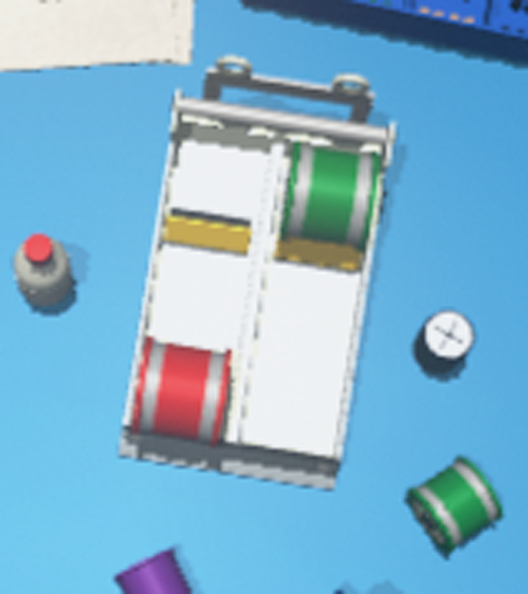

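The reel sits at crop (333,194), where the fit puts x = 68 mm (330,194). The catch is up behind it at (320,250). Handing in.

```bash
python3 -c "
from workcell import bot
bot.job_done();print(bot.get_obs()['clock'])"
```

```text
the job is handed in; nothing more can be done
the job is handed in; nothing more can be done
```

The green reel is loaded and stays there by itself. With closed fingertips I pushed it steadily up the right gutter, over the catch and against the stop, then let it roll back slowly onto the raised catch and withdrew. The job was handed in at about 10 s on the clock.

- **Stop contact:** the readings stayed around 2 N while the reel rolled and rose to about 6–7 N at the stop, where the fingers stopped advancing. They dropped to zero once I backed off.
- **Resting position:** the last top view shows the reel at about gutter x = 68 mm, with the yellow catch visible just behind it.
- **Other items:** the image comparison found no change at the red reel, flux bottle, capacitor or loose reels. It did flag changes around the tip cleaner and circuit board. I put these down to the arm hanging in front of them and its shadow, since it never went low there, but I did not check them in a separate picture.

No check failed, and I saw no other disagreement.

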